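Shut the spark drawer and hold the fume filter's cover open

ROBOT

A 6-joint arm with a two-finger parallel gripper is mounted at the origin on the work surface. World frame = base frame: x ahead of the robot, y to its left, z up, the work surface at z = 0. Lengths are in m, angles in rad, forces in N, time in s.
With the tool pointing down it reaches from about 0.35 to 0.975 m from the base axis. Payload 4.9 kg.
Tool frame: the origin (TCP) lies between the finger pads; the fingertips stand 25 mm ahead of it and the grasp point (between the pads) lies 6 mm ahead of it (ctrl.tip_reach is the distance from the TCP to the fingertips, in m); z points along the fingers, y is the direction in which the jaws open and shut (so a half turn about z gives the same grasp; the last joint's range is limited). The gripper opens to 85 mm and grips with 20 to 120 N. Pads are 22 mm wide; open, the fingers measure 114 mm over their backs; the gripper's body (76 mm by 85 mm) begins 54 mm behind the grasp point. The pads swing forward as they close: fully open they stand 13 mm farther back than shut.
Start: joints at [1.09, 0.053, 1.613, -0, 1.476, -0.119], TCP at [0.221, 0.585, 0.256] pointing down, gripper open.
Joint ranges: [-3.01, 3.01], [-1.01, 2.22], [0.06, 2.58], [-1.02, 4.17], [0.09, 2.62], [-3.14, 3.14]. Speed limits (rad/s): [2.57, 2.57, 3.14, 3.14, 3.14, 3.14].

INTERFACE

Orientations are given as a rotation vector (axis times angle).
In Python, from station import get_obs, get_image, camera_params, order, ctrl gives the robot as it stands.
- The arm moves only by the tool move_arm, never from a script. Its argument "deltas" is one flat list of numbers, 5 for each row, row after row: the opening, from -1 (shut) to 1 (fully open), so that 0 is half open, then the shift along the tool's x, y, z in m, then the turn about the tool's z in degrees. In form: [fingers, tx, ty, tz, turn, fingers, tx, ty, tz, turn, ...]. A call has 1 to 10 rows; each row is the pose to reach, as a shift and turn from the pose measured when the call began, along the tool's axes at that moment; what a row does not reach only later rows make up. A row lasts 1/10 s, in which the tool goes at most 50 mm and 8.59 degrees, less where a joint would pass 70% of its speed; a pose out of reach is approached as far as the arm can. A call with a gripper value outside its range is refused whole. The fingers move at their own pace and stop on an object; "force" is the grip in N (left out, the last holds). Time passes only in rows, so rows that repeat a pose let the fingers close. It gives the time, the measured TCP pose, the force and the opening at its end, in the units of the state.
- get_obs(): the state, without advancing time (a new reading comes with each control period).
- get_image(name): name is "side" or "top"; returns the picture (384x512x3 uint8, red, green, blue); there is no depth.
- camera_params(name): a dict with "camera_matrix" (3x3 intrinsics, pixels), "extrinsics" (4x4, takes a point from camera to world coordinates). Camera axes: x right, y up, looking along -z (the intrinsics and any distortion apply to the point x, -y, -z); pixel columns grow to the right and rows downward; lengths in m; the calibration is good to about 2 mm. A picture is of the moment at which its call begins. camera_params takes no time and is no camera call.
- order.finish_job(): hands the job in, once; it reports no verdict.
The state is a dict: "t": time; "q": joint angles; "dq": joint speeds; "effort": joint torques, N m; "tool_pos": TCP position; "tool_rot": TCP orientation; "contact_force": force on the tool from outside, world axes, zero at the start; "wrist_torque": the same for the moment, N m; "opening": finger opening in m.
Only numpy, scipy, OpenCV 4.12 (cv2) and the standard library are available. Lean on these libraries where they do the work, as an engineer would, in place of code of your own. Each camera call takes 0.05 s, during which the arm holds its last target. There are 200 camera calls.

TASK

Get the bench fume-filter unit ready for its filter to be checked: push the open spark drawer fully home until it clicks into its detent, then take the handle of the blue cover and give it a gentle tug upward, before touching the red catch, to find out whether the cover is caught; if it is, do not force it but slide the red catch knob fully back, away from the cover. Then raise the cover to about 45 degrees and finish while still holding it there, with the drawer still home and the hammer, brush and tin left alone.

Things in the scene. Friction and masses are not known exactly. Their poses are not given: they have to be found in the camera images.
- unit: Grey bench fume-filter unit, a box 200 mm deep (x), 300 wide (y), 140 high, fixed to the bench. Origin: centre of its underside. Its x points from the drawer front to the back (away from the robot at yaw 0), y to the left, z up. A drawer fills the lower front, a blue cover lies over the left two thirds of the top, a flat grey deck (top at 140 mm) with the red catch is on the right (-y).
- drawer (a joint): Spark drawer, aluminium front 286 wide x 78 high; value = how far it is open in m: 0 fully home (front flush with the unit), starts 0.03 to 0.06 open, closes towards the unit's +x. Slides with about 2 N; a sprung ball detent resists from about 13 mm before home (about 10 N of push in all gets past it), and over the last 6 mm draws it home and keeps it there. It also stops solidly at 0.
- drawer_handle (a point): Middle of the drawer's black bar handle: bar 10 mm thick, 100 long along the unit's y, its axis 30 mm in front of the drawer's front face and 67 mm above the bench.
- cover (a joint): Angle of the blue cover in rad: 0 shut, grows as its front edge rises, stop at 1.2. It weighs 0.45 kg, about 3 N at the handle, and falls shut if let go. When caught it gives only about 0.01 to 0.02 rad.
- cover_handle (a point): Middle of the cover's black handle bar: 10 mm thick, 90 long along the unit's y, on two posts; its axis stands 40 mm above the cover's top face (187 mm above the bench when shut), 153 mm in front of the hinge. Moves with the cover.
- cover_hinge (a point): Middle of the cover's hinge axis, which runs along the unit's y at the cover's far edge, 141 mm above the bench. The cover is 183 deep, 200 wide, 6 thick.
- catch (a joint): Travel of the red slide catch in m: it slides along the unit's -y (away from the cover) from 0 to 0.024 and stays where it is left, about 2 N friction. It starts at 0.003 to 0.007. Whether it is then caught cannot be told from this, as the striker under the cover is worn: only a tug tells. At 0.016 and beyond it is always clear.
- catch_knob (a point): Centre of the top of the red catch knob: an upright round post 16 mm thick on the unit's right-hand deck; its top is 186.5 mm above the bench, 46 mm above the deck.
- hammer: Bystander: hammer about 240 mm long lying on the bench on one side of the unit.
- brush: Bystander: brush about 220 mm long lying on the bench on the other side of the unit.
- tin: Bystander: tin 44 mm across, 50 high, standing at the back of the unit's right-hand deck; origin at the centre of its underside.

How it is judged:
On the way, in this order (a step that is already met when the one before it is completed fails the run):
1. the drawer is fully home at its detent (value of joint drawer below 0.003 m), for 0.2 s.
2. the cover has been tugged, with the catch not yet shifted: it bears up on the catch or it rises ((contact force between cover and catch above 1 N or value of joint cover above 0.06 rad) and distance of catch_knob from where it was at the start of the episode below 0.005 m), for 0.1 s.
At the end, for the whole second after the job is handed in: The cover is held still by the gripper's fingers at 0.55 to 1.15 rad (about 32 to 66 degrees), and the drawer is home to within 3 mm. The fingers are still on the cover and nothing else carries it (value of joint cover between 0.55 and 1.15 rad and velocity of joint cover between -0.15 and 0.15 rad/s and contact force between the fingers and cover above 0.5 N and value of joint drawer below 0.003 m); the arm keeps its last pose, push and grip.
It fails at once if the cover is wrenched against its catch (over 80 N) (contact force between cover and catch above 80 N).
It fails at once if hammer, brush or tin is shifted by more than 30 mm (distance of any of hammer, brush, tin from where it was at the start of the episode above 0.03 m).
It fails at once if the tin is tipped (angle between tin's own z axis and vertical above 0.4 rad).
It also fails if it takes over 64 s, if anything falls off the work surface, if the arm or the gripper's body presses on something with over 40 N, if the wrist force passes 120 N, or if a joint passes its speed limit or range.

## Working session

There is one attempt and no reset: what is moved stays moved. The work goes in short steps, Python scripts to look and compute and a tool call to move; the robot and the scene stay as the last step left them, time stands still between calls to the robot, and variables do not carry over. Pictures are saved under pics/ and viewed, about 8 in all and at most 12, crops included, and the job is handed in when it is done.

Besides the shell and the picture viewer there is one more tool, called after "Call:" as name(argument=value, ...) on one line, values as JSON. move_arm: Moves the arm, as the interface text tells. Its arguments: {"type":"object","properties":{"deltas":{"type":"array"},"force":{"type":"number"}},"required":["deltas"]}

```bash
mkdir -p pics
python3 - <<'E'
from station import *
import cv2,numpy as np
for n in("top","side"):
    cv2.imwrite(f"pics/{n}0.png",cv2.resize(get_image(n),(800,600))[:,:,::-1])
    p=camera_params(n);print(n,np.round(p["camera_matrix"],1).tolist(),np.round(p["extrinsics"],3).tolist(), p.keys())
print(get_obs(),ctrl.tip_reach)
E
```

```text
top [[409.9, 0.0, 261.1], [0.0, 409.9, 193.3], [0.0, 0.0, 1.0]] [[0.01, 0.996, -0.09, 0.577], [-1.0, 0.011, 0.01, 0.029], [0.011, 0.09, 0.996, 0.997], [0.0, 0.0, 0.0, 1.0]] dict_keys(['camera_matrix', 'extrinsics'])
side [[386.9, 0.0, 257.2], [0.0, 386.9, 186.0], [0.0, 0.0, 1.0]] [[0.88, 0.333, -0.338, 0.338], [-0.474, 0.602, -0.643, -0.558], [-0.011, 0.726, 0.688, 0.774], [0.0, 0.0, 0.0, 1.0]] dict_keys(['camera_matrix', 'extrinsics'])
{'t': 0.1, 'q': array([ 1.09003808e+00,  5.32795770e-02,  1.61413102e+00,  5.03961564e-05,
        1.47602386e+00, -1.18979916e-01]), 'dq': array([ 0.00037753, -0.00150559, -0.00196362, -0.00108844, -0.00048487,
       -0.000934  ]), 'effort': array([-1.31582756e-04, -3.94900453e+01, -3.71365678e+01, -1.08569589e-04,
        3.92136208e-03, -1.28294491e-05]), 'tool_pos': array([0.2209488 , 0.5840953 , 0.25520825]), 'tool_rot': array([-5.65086754e-01, -3.08974993e+00,  2.74020769e-03]), 'contact_force': array([0.73033024, 0.33276835, 0.81721512]), 'wrist_torque': array([ 0.01031968, -0.0330746 , -0.00108374]), 'opening': 0.08565943364993059} 0.025
```

View pics/top0.png

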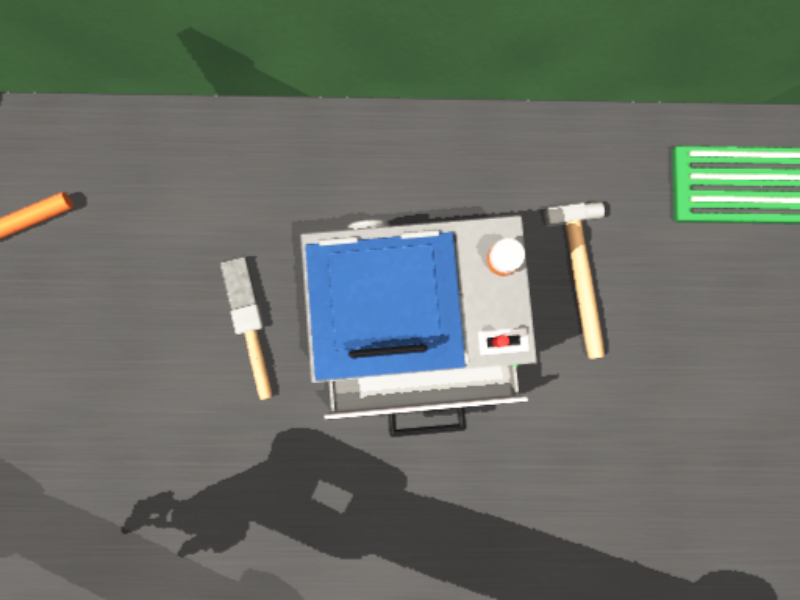

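View pics/side0.png

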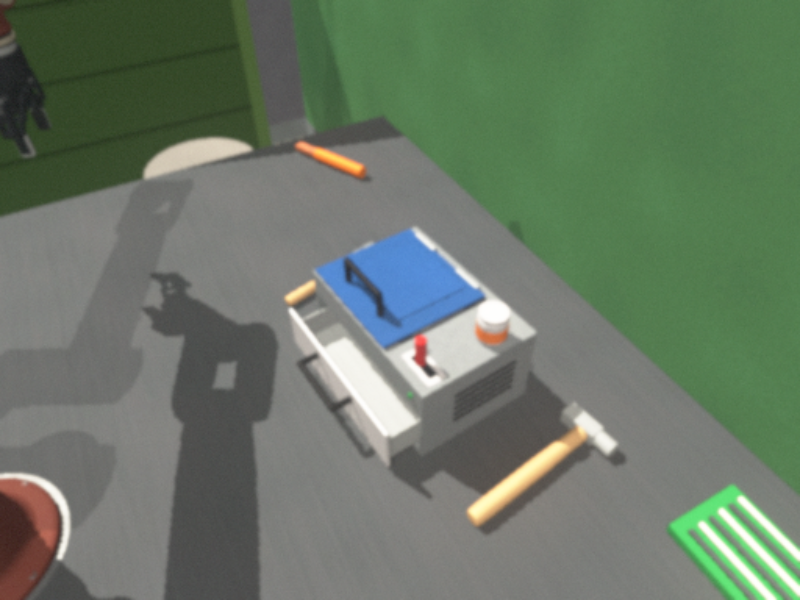

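The top view (800x600) shows the unit slightly yawed. The cover handle runs (352,354)-(426,348), the drawer bar (392,432)-(464,428), the knob is at (502,341) and the tin at (507,255). I'll enlarge for precision.

```bash
cat > h.py <<'E'
import numpy as np
from station import *
def pt(n,u,v,z):
    p=camera_params(n);K=p["camera_matrix"];E=p["extrinsics"]
    d=np.linalg.inv(K)@[u,v,1];d=E[:3,:3]@(d*[1,-1,-1]);o=E[:3,3]
    return o+d*(z-o[2])/d[2]
def proj(n,P):
    p=camera_params(n);K=p["camera_matrix"];E=p["extrinsics"]
    c=E[:3,:3].T@(np.array(P)-E[:3,3]);c=K@(c*[1,-1,-1]);return c[:2]/c[2]
E
python3 - <<'E'
import cv2
from h import *
im=cv2.imread("pics/top0.png")
im=get_image("top")[:,:,::-1]
c=im[130:290,185:350]; cv2.imwrite("pics/c1.png",cv2.resize(c,None,fx=3.6,fy=3.6,interpolation=cv2.INTER_CUBIC))
s=1.5625
for n,u,v,z in[("chL",352,354,.187),("chR",426,348,.187),("dhL",392,432,.067),("dhR",464,428,.067),("knob",502,341,.1865),("BL",303,235,.14),("BR",522,217,.14),("FR",536,362,.14),("FL",313,382,.14),("dfL",325,416,.08),("dfR",527,400,.08),("tin",507,253,.19)]:
    print(n,np.round(pt("top",u/s,v/s,z),4))
E
```

```text
chL [0.5841 0.0904 0.187 ]
chR [ 0.5926 -0.0028  0.187 ]
dhL [0.4743 0.0403 0.067 ]
dhR [ 0.4809 -0.0628  0.067 ]
knob [ 0.6024 -0.099   0.1865]
BL [0.7444 0.1631 0.14  ]
BR [ 0.7729 -0.1342  0.14  ]
FR [ 0.5763 -0.1517  0.14  ]
FL [0.5469 0.145  0.14  ]
dfL [0.4972 0.1351 0.08  ]
dfR [ 0.5223 -0.1511  0.08  ]
tin [ 0.7145 -0.1052  0.19  ]
```

View pics/c1.png

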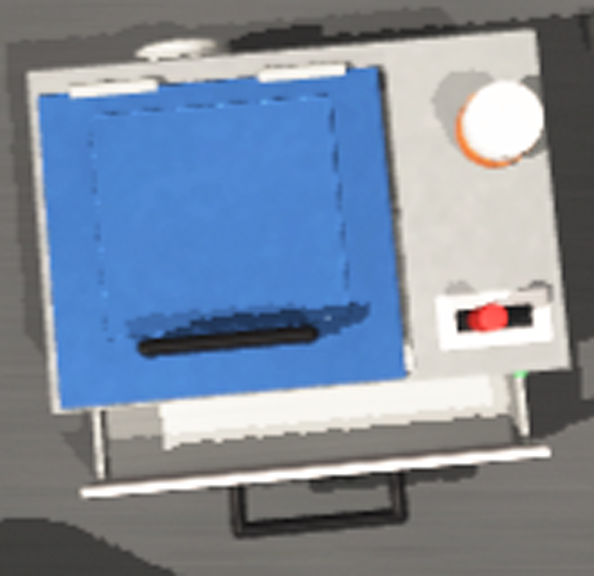

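```bash
cat >> h.py <<'E'
from scipy.spatial.transform import Rotation as R
yaw=.0945; ux=np.array([np.cos(yaw),np.sin(yaw),0]); uy=np.array([-np.sin(yaw),np.cos(yaw),0])
def st():
    o=get_obs();r=R.from_rotvec(o["tool_rot"]).as_matrix()
    return o,r
def d(P):  # tool-frame shift to a TCP position
    o,r=st();return np.round(r.T@(np.array(P)-o["tool_pos"]),4)
E
python3 - <<'E'
from h import *
o,r=st();print(r.round(3))
y=r.T@ux; print("turn",np.degrees(np.arctan2(-y[0],y[1])), "or +-180", o["q"][5])
bar=np.array([.4776,-.0113,0])
pre=bar-ux*.060+[0,0,.20]
print("pre high",d(pre),"low",d(pre*[1,1,0]+[0,0,.081]))
E
```

```text
[[-0.935  0.354 -0.001]
 [ 0.354  0.935 -0.001]
 [ 0.    -0.002 -1.   ]]
turn 63.85798758827811 or +-180 -0.1190145565023158
pre high [-0.3969 -0.4924  0.056 ] low [-0.3969 -0.4923  0.175 ]
```

Call:
move_arm(deltas=[-1, -0.2, -0.246, 0.028, 32, -1, -0.2, -0.246, 0.028, 32, -1, -0.2, -0.246, 0.028, 32, -1, -0.2, -0.246, 0.028, 32, -1, -0.3, -0.37, 0.042, 48, -1, -0.3, -0.37, 0.042, 48, -1, -0.397, -0.492, 0.056, 63.9, -1, -0.397, -0.492, 0.056, 63.9, -1, -0.397, -0.492, 0.056, 63.9, -1, -0.397, -0.492, 0.056, 63.9], force=25)

```text
t: 1.15
tool_pos: [0.3765, 0.1095, 0.2117]
tool_rot: [2.114, 2.323, -0.001]
contact_force: [0.7, 0.6, 0.1]
opening: -0.0002
```

Run:
```python
from h import *
o,r=st();print(r.round(3),o["tool_pos"],o["t"],o["q"])
y=r.T@ux; print("turn",np.degrees(np.arctan2(-y[0],y[1])))
pre=np.array([.4776,-.0113,0])-ux*.060
print(d(pre+[0,0,.2]),d(pre+[0,0,.081]))
```

```text
[[-0.094  0.996  0.   ]
 [ 0.996  0.094 -0.001]
 [-0.001  0.    -1.   ]] [0.37652312 0.1094863  0.21171576] 1.15 [ 9.34397223e-02 -5.32247356e-01  2.17483268e+00 -1.26989718e-03
  1.49894053e+00 -4.96362728e-04]
turn -0.027091036990108255
[-0.1298  0.0293  0.0119] [-0.1296  0.0293  0.1309]
```

Call:
move_arm(deltas=[-1, -0.07, 0.015, 0.012, 0, -1, -0.13, 0.029, 0.012, 0, -1, -0.13, 0.029, 0.012, 0, -1, -0.13, 0.029, 0.06, 0, -1, -0.13, 0.029, 0.1, 0, -1, -0.13, 0.029, 0.13, 0, -1, -0.13, 0.029, 0.13, 0, -1, -0.13, 0.029, 0.13, 0])

```text
t: 1.95
tool_pos: [0.4175, -0.0173, 0.0821]
tool_rot: [2.114, 2.323, -0.002]
contact_force: [-0.3, -0.6, 0.4]
opening: 0.0001
```

Run:
```python
from h import *
import cv2
o,r=st();print(o["tool_pos"],o["contact_force"])
im=get_image("side")[:,:,::-1];cv2.imwrite("pics/s1.png",cv2.resize(im[150:310,120:330],None,fx=3.6,fy=3.6,interpolation=cv2.INTER_CUBIC))
```

```text
[ 0.41748581 -0.01733592  0.08205445] [-0.32409113 -0.63665578  0.43490399]
```

View pics/s1.png

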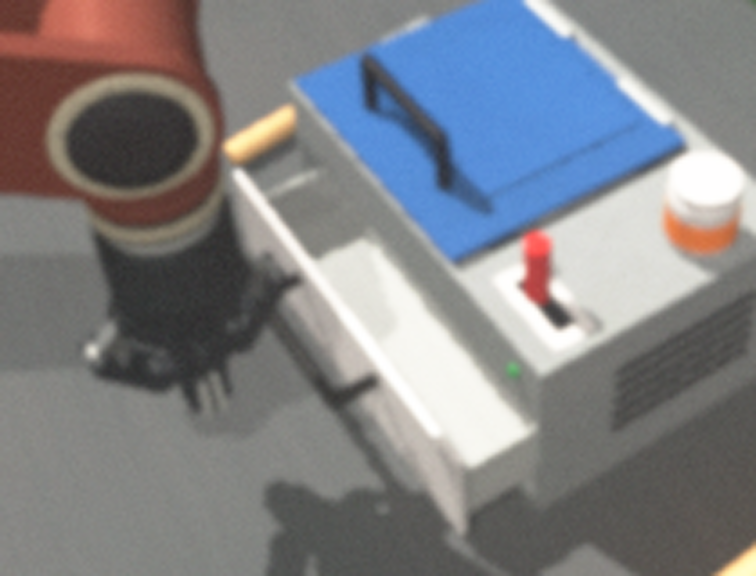

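The fingertips are at (210,400), clear in front of the bar, and the closed knuckles stick out about ±60 mm along unit x. They would reach the unit before the drawer is home, so I'll turn the tool 90° and push with the finger sides.

Call:
move_arm(deltas=[-1, 0, 0, 0, 90, -1, 0, 0, 0, 90, -1, 0, 0, 0, 90, -1, 0, 0, 0, 90, -1, 0, 0, 0, 90, -1, 0, 0, 0, 90, -1, 0, 0, 0, 90, -1, 0, 0, 0, 90, -1, 0, 0, 0, 90, -1, 0, 0, 0, 90])

```text
t: 3.0
tool_pos: [0.4207, -0.0178, 0.0866]
tool_rot: [3.128, 0.249, 0.012]
contact_force: [0.0, -0.3, -0.5]
opening: -0.0001
```

Call:
move_arm(deltas=[-1, 0, 0, 0, 4, -1, 0, 0, 0, 4, -1, 0.02, 0, 0, 4, -1, 0.035, 0, 0, 4, -1, 0.035, 0, 0, 4])

```text
t: 3.5
tool_pos: [0.4577, -0.0124, 0.089]
tool_rot: [3.134, 0.144, 0.018]
contact_force: [-0.5, -0.3, 1.0]
opening: 0.0002
```

Run:
```python
from h import *
o,r=st();print(r.round(3),o["tool_pos"],o["contact_force"])
print(d(np.array([.4776,-.0113,.082])-ux*.016),d(np.array([.4776,-.0113,.082])+ux*(.054-.016)))
```

```text
[[ 0.996  0.091  0.012]
 [ 0.092 -0.996 -0.004]
 [ 0.011  0.005 -1.   ]] [ 0.45772969 -0.01235139  0.08904992] [-0.47915492 -0.29481373  0.99821074]
[0.0038 0.0008 0.0071] [0.0578 0.0006 0.0077]
```

Call:
move_arm(deltas=[-1, -0.003, 0, 0.008, 0, -1, -0.003, 0, 0.008, 0, -1, 0.01, 0.001, 0.008, 0, -1, 0.02, 0.001, 0.008, 0, -1, 0.03, 0.001, 0.008, 0, -1, 0.038, 0.001, 0.008, 0, -1, 0.038, 0.001, 0.008, 0])

```text
t: 4.2
tool_pos: [0.4972, -0.01, 0.0819]
tool_rot: [3.134, 0.144, 0.021]
contact_force: [-0.1, -0.6, -0.0]
opening: 0.0002
```

Run:
```python
from h import *
o,r=st();print(r.round(3),o["tool_pos"],o["contact_force"])
```

```text
[[ 0.996  0.092  0.013]
 [ 0.092 -0.996 -0.004]
 [ 0.013  0.005 -1.   ]] [ 0.4971565  -0.0099512   0.08194376] [-0.06142039 -0.64219556 -0.01917403]
```

Call:
move_arm(deltas=[-1, 0.004, 0, 0, 0, -1, 0.008, 0, 0, 0, -1, 0.011, 0, 0, 0, -1, 0.013, 0, 0, 0, -1, 0.013, 0, 0, 0])

```text
t: 4.7
tool_pos: [0.509, -0.0088, 0.082]
tool_rot: [3.134, 0.144, 0.015]
contact_force: [-4.2, -0.9, 1.3]
opening: 0.0001
```

Run:
```python
from h import *
import cv2
o,r=st();print(o["tool_pos"],o["contact_force"])
im=get_image("side")[:,:,::-1];cv2.imwrite("pics/s2.png",cv2.resize(im[150:310,120:330],None,fx=3.6,fy=3.6,interpolation=cv2.INTER_CUBIC))
```

```text
[ 0.50900365 -0.00882374  0.08195132] [-4.20436386 -0.90855016  1.26418778]
```

View pics/s2.png

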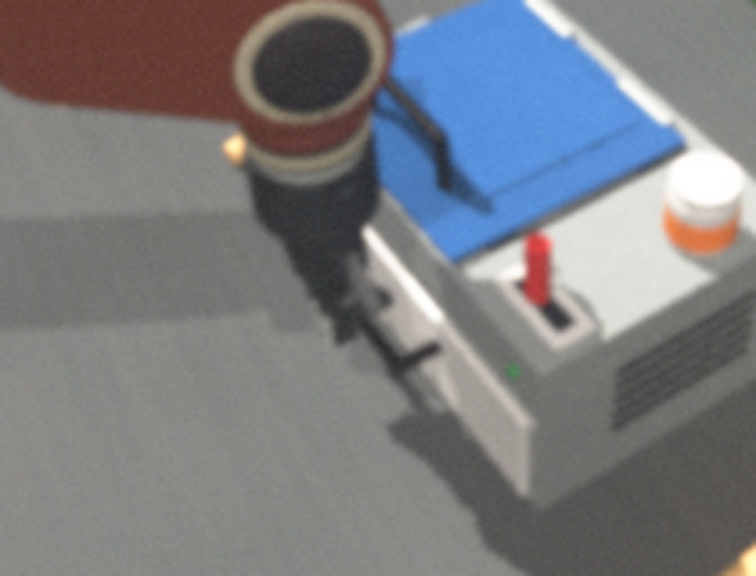

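The drawer is nearly home, with its front corner at (528,490) about at the unit edge, and the force is now into the detent. I'll push on in small steps.

Call:
move_arm(deltas=[-1, 0.003, 0, 0, 0, -1, 0.006, 0, 0, 0, -1, 0.008, 0, 0, 0, -1, 0.008, 0, 0, 0])

```text
t: 5.15
tool_pos: [0.5163, -0.0082, 0.082]
tool_rot: [3.134, 0.145, 0.011]
contact_force: [-6.9, -0.5, 4.1]
opening: 0.0001
```

Call:
move_arm(deltas=[-1, 0.002, 0, 0, 0, -1, 0.004, 0, 0, 0, -1, 0.004, 0, 0, 0])

```text
t: 5.45
tool_pos: [0.5168, -0.0081, 0.0819]
tool_rot: [3.133, 0.146, -0.008]
contact_force: [-18.7, -2.1, 13.6]
opening: 0.0003
```

Call:
move_arm(deltas=[-1, -0.02, 0, 0, 0, -1, -0.06, 0, 0, 0, -1, -0.1, 0, -0.03, 0, -1, -0.1, 0, -0.08, -10, -1, -0.1, 0, -0.13, -20, -1, -0.1, 0, -0.17, -30, -1, -0.1, 0, -0.17, -40, -1, -0.1, 0, -0.17, -50, -1, -0.1, 0, -0.17, -60, -1, -0.1, 0, -0.17, -60])

```text
t: 6.45
tool_pos: [0.4188, -0.0166, 0.2533]
tool_rot: [2.636, 1.702, -0.007]
contact_force: [-0.2, -0.6, 0.2]
opening: -0.0001
```

Run:
```python
from h import *
import cv2
o,r=st();print(r.round(3),o["tool_pos"],o["contact_force"],o["t"])
y=r.T@ux; print("turn",np.degrees(np.arctan2(-y[0],y[1])))
im=get_image("top")[:,:,::-1];cv2.imwrite("pics/t2.png",cv2.resize(im[130:290,185:350],None,fx=3.6,fy=3.6,interpolation=cv2.INTER_CUBIC))
```

```text
[[ 0.412  0.911 -0.002]
 [ 0.911 -0.412 -0.006]
 [-0.006  0.001 -1.   ]] [ 0.41880708 -0.01660215  0.25331902] [-0.2221443  -0.6235971   0.16854529] 6.45
turn -29.72916607530788
```

View pics/t2.png

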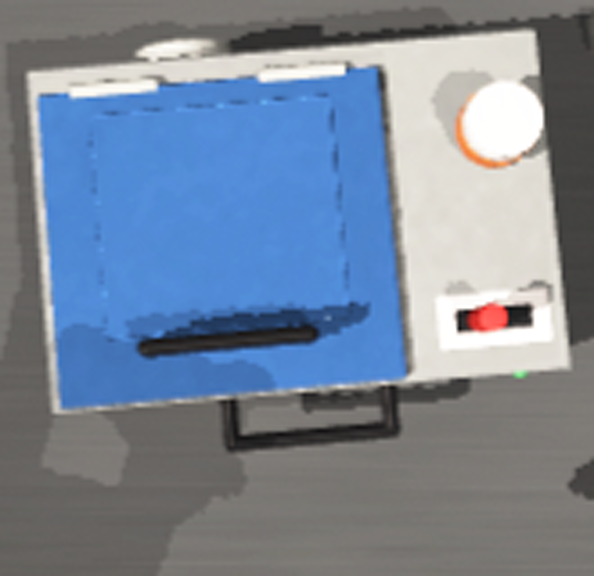

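The drawer is flush: its front is hidden under the top edge and the bar runs (230,445)-(398,432). I'll check that and plan the cover-handle approach.

Run:
```python
from h import *
P=lambda u,v,z:pt("top",185+(u-1.3)/3.6,130+(v-1.3)/3.6,z)
a,b=P(138,348,.187),P(319,333,.187);h=(a+b)/2;print("handle",a,b,h,np.linalg.norm(a-b))
k=P(489,317,.1865);print("knob",k)
B=P(314,441,.067);c=np.array([.660,.0056,0]);print("bar in unit",(B-c)@ux,(B-c)@uy,"handle",(h-c)@ux,(h-c)@uy,"knob",(k-c)@ux,(k-c)@uy)
print("up",d(h*[1,1,0]+[0,0,.25]),"grasp",d(h*[1,1,0]+[0,0,.193]))
```

```text
handle [0.58452183 0.0949768  0.187     ] [ 0.59371187 -0.00396126  0.187     ] [0.58911685 0.04550777 0.187     ] 0.09936395158384291
knob [ 0.60344654 -0.09738287  0.1865    ]
bar in unit -0.13179702289917694 0.0006292142010274472 handle -0.06680121145210743 0.04641820108776876 knob -0.06601852949802169 -0.09718703036944194
up [0.1263 0.1302 0.0025] grasp [0.1266 0.1301 0.0595]
```

Call:
move_arm(deltas=[0, 0.04, 0.04, 0.002, -10, 0, 0.08, 0.08, 0.002, -20, 0, 0.11, 0.11, 0.002, -29.7, 0, 0.126, 0.13, 0.002, -29.7, 0, 0.126, 0.13, 0.002, -29.7, 0, 0.126, 0.13, 0.002, -29.7, 0, 0.126, 0.13, 0.002, -29.7])

```text
t: 7.2
tool_pos: [0.5885, 0.0451, 0.2507]
tool_rot: [2.111, 2.323, -0.008]
contact_force: [0.0, 0.3, 0.3]
opening: 0.0426
```

Run:
```python
from h import *
o,r=st();print(r.round(3),o["tool_pos"],o["contact_force"],o["opening"])
print(d([.5891,.0455,.193]))
```

```text
[[-0.096  0.995 -0.001]
 [ 0.995  0.096 -0.006]
 [-0.005 -0.002 -1.   ]] [0.58848312 0.04512758 0.25070897] [0.01099539 0.33286124 0.27848248] 0.04260535837868449
[0.0006 0.0008 0.0577]
```

Now I'll descend, watch the force, and close.

Call:
move_arm(deltas=[0, 0.001, 0.001, 0.03, 0, 0, 0.001, 0.001, 0.05, 0, 0, 0.001, 0.001, 0.058, 0, 0, 0.001, 0.001, 0.058, 0, -1, 0.001, 0.001, 0.058, 0, -1, 0.001, 0.001, 0.058, 0, -1, 0.001, 0.001, 0.058, 0, -1, 0.001, 0.001, 0.058, 0, -1, 0.001, 0.001, 0.058, 0], force=25)

```text
t: 8.1
tool_pos: [0.5893, 0.0457, 0.1946]
tool_rot: [2.11, 2.323, -0.009]
contact_force: [-6.0, -1.6, 5.9]
opening: 0.009
```

Run:
```python
from h import *
import cv2
o,r=st();print(o["tool_pos"],o["contact_force"],o["opening"])
im=get_image("side")[:,:,::-1];cv2.imwrite("pics/s3.png",cv2.resize(im[110:290,160:360],None,fx=3.3,fy=3.3,interpolation=cv2.INTER_CUBIC))
```

```text
[0.58927692 0.04569848 0.19455982] [-5.95836797 -1.55023533  5.90818716] 0.008971009061583138
```

View pics/s3.png

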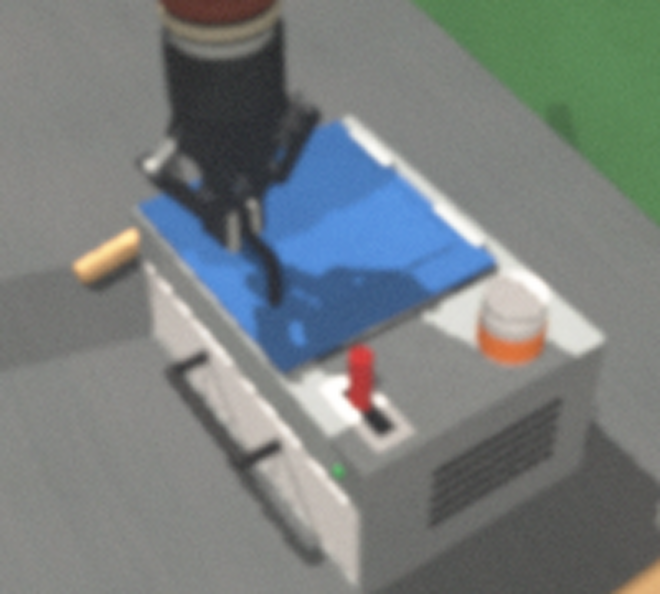

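The fingers hold the bar (opening 9 mm) at about (240,225), and the drawer is flush. Now the gentle tug.

Call:
move_arm(deltas=[-1, 0, 0, -0.001, 0, -1, 0, 0, -0.002, 0, -1, 0, 0, -0.003, 0, -1, 0, 0, -0.003, 0])

```text
t: 8.55
tool_pos: [0.5898, 0.0457, 0.1968]
tool_rot: [2.11, 2.322, -0.007]
contact_force: [5.8, 0.1, -6.0]
opening: 0.0087
```

Call:
move_arm(deltas=[-1, 0, 0, -0.001, 0, -1, 0, 0, -0.002, 0, -1, 0, 0, -0.003, 0, -1, 0, 0, -0.003, 0])

```text
t: 8.95
tool_pos: [0.5898, 0.0457, 0.1971]
tool_rot: [2.11, 2.322, -0.007]
contact_force: [8.9, -0.1, -13.9]
opening: 0.0088
```

Call:
move_arm(deltas=[-1, 0, 0, -0.004, 0, -1, 0, 0, -0.004, 0, -1, 0, 0, -0.004, 0])

```text
t: 9.25
tool_pos: [0.5899, 0.0457, 0.1974]
tool_rot: [2.11, 2.322, -0.006]
contact_force: [11.8, -0.2, -19.7]
opening: 0.0086
```

It is caught: 20 N of pull gives only 0.6 mm of rise. I'll ease off, release and go to the catch.

Call:
move_arm(deltas=[-1, 0, 0, 0.002, 0, 0, 0, 0, 0.002, 0, 0, 0, 0, 0.002, 0, 0, 0, 0, 0.002, 0, 0, 0, 0, -0.03, 0, 0, 0, 0, -0.06, 0, -1, -0.04, 0, -0.06, 0, -1, -0.08, 0, -0.06, 0, -1, -0.08, 0, -0.06, 0, -1, -0.08, 0, -0.06, 0])

```text
t: 10.25
tool_pos: [0.5975, -0.0341, 0.2583]
tool_rot: [2.112, 2.321, -0.005]
contact_force: [0.6, 0.2, -0.7]
opening: 0.0001
```

Run:
```python
from h import *
import cv2
o,r=st();print(o["tool_pos"],o["contact_force"],o["opening"])
k=np.array([.6034,-.0974,0]);print(d(k+uy*.030+[0,0,.25]),d(k+uy*.030+[0,0,.184]))
```

```text
[ 0.59751855 -0.03407085  0.25829028] [ 0.57627324  0.17531739 -0.71923095] 6.946078627273932e-05
[-0.0336 -0.0001  0.0085] [-0.0332 -0.0001  0.0745]
```

Call:
move_arm(deltas=[-1, -0.033, 0, 0.008, 0, -1, -0.033, 0, 0.008, 0, -1, -0.033, 0, 0.05, 0, -1, -0.033, 0, 0.074, 0, -1, -0.033, 0, 0.074, 0, -1, -0.04, 0, 0.074, 0, -1, -0.04, 0, 0.074, 0])

```text
t: 10.95
tool_pos: [0.6026, -0.0746, 0.187]
tool_rot: [2.11, 2.318, -0.003]
contact_force: [-0.8, 0.1, -0.1]
opening: -0.0002
```

Run:
```python
from h import *
import cv2
o,r=st();print(o["tool_pos"],o["contact_force"],o["opening"])
im=get_image("side")[:,:,::-1];cv2.imwrite("pics/s4.png",cv2.resize(im[110:290,160:360],None,fx=3.3,fy=3.3,interpolation=cv2.INTER_CUBIC))
```

```text
[ 0.60261362 -0.07459615  0.18701822] [-0.78763704  0.119722   -0.08864407] -0.00021412711404931206
```

View pics/s4.png

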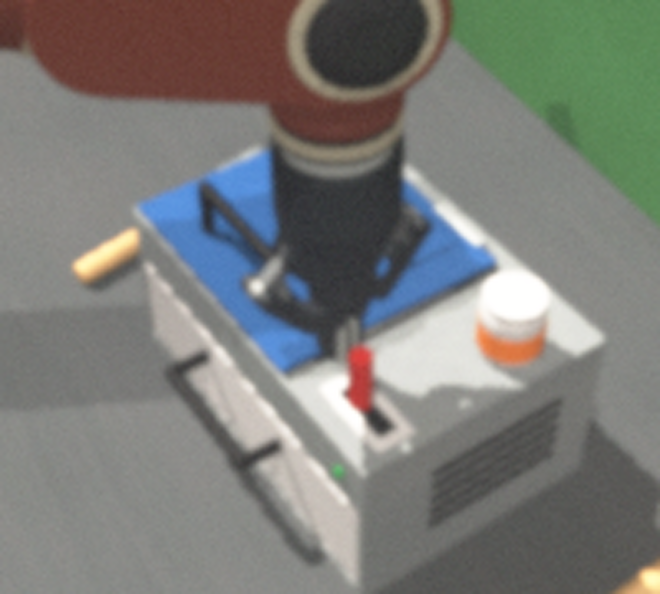

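The closed fingers stand just behind the knob, at (345,340) against (360,375), and in line with it. Now I push along -y.

Call:
move_arm(deltas=[-1, -0.005, 0, 0.001, 0, -1, -0.01, 0, 0.001, 0, -1, -0.015, 0, 0.001, 0, -1, -0.02, 0, 0.001, 0, -1, -0.02, 0, 0.001, 0])

```text
t: 11.5
tool_pos: [0.6046, -0.0953, 0.1865]
tool_rot: [2.11, 2.317, -0.003]
contact_force: [-0.2, 0.5, -0.1]
opening: -0.0001
```

Call:
move_arm(deltas=[-1, -0.003, 0, 0, 0, -1, -0.006, 0, 0, 0, -1, -0.006, 0, 0, 0])

```text
t: 11.8
tool_pos: [0.6051, -0.101, 0.1862]
tool_rot: [2.112, 2.318, -0.002]
contact_force: [-0.4, 3.2, 0.5]
opening: 0.0
```

Call:
move_arm(deltas=[-1, -0.003, 0, 0, 0, -1, -0.006, 0, 0, 0, -1, -0.006, 0, 0, 0])

```text
t: 12.1
tool_pos: [0.6051, -0.1017, 0.186]
tool_rot: [-2.112, -2.321, -0.01]
contact_force: [-2.2, 19.1, 5.1]
opening: 0.0
```

Run:
```python
from h import *
import cv2
o,r=st();print(o["tool_pos"],o["contact_force"],o["opening"])
im=get_image("side")[:,:,::-1];cv2.imwrite("pics/s5.png",cv2.resize(im[110:290,160:360],None,fx=3.3,fy=3.3,interpolation=cv2.INTER_CUBIC))
```

```text
[ 0.60508668 -0.10170038  0.18602154] [-2.16781984 19.12603048  5.07954484] 2.919515521518123e-06
```

View pics/s5.png

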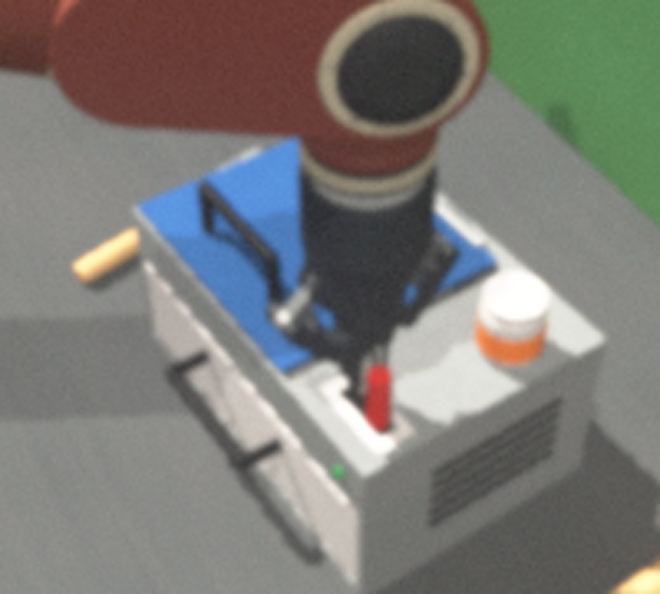

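The knob moved from (360,375) to (378,395), to the end of its slot, and met a solid stop at 19 N. Back to the cover handle.

Call:
move_arm(deltas=[-1, 0.006, 0, 0, 0, 0, 0.006, 0, -0.04, 0, 0, 0.02, 0, -0.065, 0, 0, 0.06, -0.001, -0.065, 0, 0, 0.11, -0.001, -0.065, 0, 0, 0.148, -0.001, -0.065, 0, 0, 0.148, -0.001, -0.065, 0, 0, 0.148, -0.001, -0.065, 0])

```text
t: 12.95
tool_pos: [0.5899, 0.0452, 0.2517]
tool_rot: [-2.111, -2.324, -0.007]
contact_force: [0.1, -0.1, -0.4]
opening: 0.0429
```

Run:
```python
from h import *
o,r=st();print(r.round(3),o["tool_pos"],o["contact_force"],o["opening"])
y=r.T@ux; print("turn",np.degrees(np.arctan2(-y[0],y[1])))
print(d([.5890,.0457,.194]))
```

```text
[[-0.096  0.995  0.002]
 [ 0.995  0.096  0.005]
 [ 0.005  0.002 -1.   ]] [0.58994845 0.04515175 0.25171931] [ 0.14218152 -0.10054843 -0.41284701] 0.04294270173658651
turn 0.07938742060996944
[ 0.0004 -0.001   0.0577]
```

Call:
move_arm(deltas=[0, 0, -0.001, 0.03, 0, 0, 0, -0.001, 0.05, 0, 0, 0, -0.001, 0.058, 0, 0, 0, -0.001, 0.058, 0, -1, 0, -0.001, 0.058, 0, -1, 0, -0.001, 0.058, 0, -1, 0, -0.001, 0.058, 0, -1, 0, -0.001, 0.058, 0, -1, 0, -0.001, 0.058, 0], force=30)

```text
t: 13.85
tool_pos: [0.5893, 0.0449, 0.1954]
tool_rot: [-2.112, -2.325, -0.007]
contact_force: [-5.0, -2.1, 5.7]
opening: 0.0089
```

Call:
move_arm(deltas=[-1, 0, 0.001, -0.003, 0, -1, 0, 0.002, -0.006, 0, -1, 0, 0.003, -0.009, 0, -1, 0, 0.003, -0.009, 0])

```text
t: 14.25
tool_pos: [0.5921, 0.0451, 0.2042]
tool_rot: [-2.112, -2.325, -0.006]
contact_force: [-1.2, -1.4, -2.8]
opening: 0.0089
```

It is free now: 9 mm of rise at about 3 N. I'll follow the arc.

Call:
move_arm(deltas=[-1, 0, 0.005, -0.0125, 0, -1, 0, 0.0115, -0.025, 0, -1, 0, 0.019, -0.0365, 0, -1, 0, 0.0275, -0.0475, 0, -1, 0, 0.0275, -0.0475, 0])

```text
t: 14.75
tool_pos: [0.6213, 0.048, 0.2559]
tool_rot: [2.111, 2.325, 0.011]
contact_force: [-6.4, 0.2, 1.8]
opening: 0.0089
```

Call:
move_arm(deltas=[-1, 0, 0.0095, -0.0105, 0, -1, 0, 0.0195, -0.0195, 0, -1, 0, 0.031, -0.028, 0, -1, 0, 0.0425, -0.036, 0, -1, 0, 0.047, -0.0385, 0, -1, 0, 0.047, -0.0385, 0, -1, 0, 0.047, -0.0385, 0])

```text
t: 15.45
tool_pos: [0.6677, 0.0526, 0.2947]
tool_rot: [2.111, 2.325, 0.011]
contact_force: [-2.5, 0.6, -2.1]
opening: 0.0087
```

Run:
```python
from h import *
import cv2
o,r=st();print(o["tool_pos"],o["contact_force"],o["opening"],o["dq"].round(3))
im=get_image("side")[:,:,::-1];cv2.imwrite("pics/s6.png",cv2.resize(im[90:290,160:360],None,fx=3,fy=3,interpolation=cv2.INTER_CUBIC))
```

```text
[0.66765487 0.05255362 0.29474068] [-2.48657441  0.55673826 -2.06876584] 0.008738113063326596 [ 0.001 -0.006  0.011  0.001 -0.001  0.003]
```

View pics/s6.png

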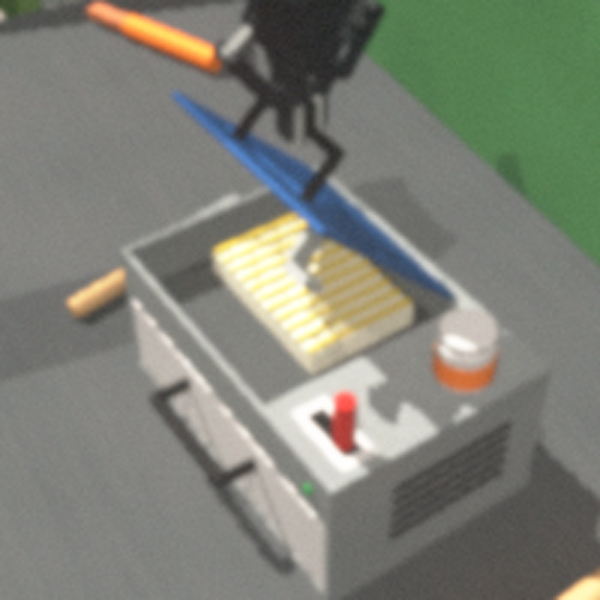

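The cover stands at about 45-48°, held at the handle (300,110), with the drawer flush and the tin standing. I'll settle briefly and hand in.

Call:
move_arm(deltas=[-1, 0, 0, 0, 0, -1, 0, 0, 0, 0, -1, 0, 0, 0, 0, -1, 0, 0, 0, 0])

```text
t: 15.9
tool_pos: [0.6673, 0.0525, 0.2946]
tool_rot: [2.111, 2.325, 0.011]
contact_force: [-1.7, -0.7, -2.5]
opening: 0.0086
```

Run:
```python
from h import *
o,r=st();print(o["t"],o["tool_pos"],o["contact_force"],o["opening"],abs(o["dq"]).max());print(order.finish_job())
```

```text
15.9 [0.66731173 0.05251733 0.29460165] [-1.6659655  -0.74826795 -2.5284338 ] 0.00860547753545419 0.002922288984301227
the job is handed in; nothing more can be done
None
```

The unit is ready for its filter check. The drawer is home, the catch is slid back, and the gripper is holding the cover at roughly 45–48°. I handed the job in at 15.9 s; it reports no verdict.

- **Drawer:** I pushed it past its detent to a solid stop. Its front looks flush in the later pictures. I measured the bar 132 mm ahead of the unit's centre against 130 mm expected, which is within the camera error.
- **Tug:** before I touched the catch, about 20 N upward moved the cover only about 2–3 mm in all, so it was caught. I eased off and let go.
- **Catch:** I slid the red knob back until it hit its end stop, at about 19 N.
- **Cover:** it then lifted freely at about 3 N. At the last check it was still (joint speeds under 0.003 rad/s), with the fingers on the bar (8.6 mm opening) and carrying about 2.5 N.
- **Bystanders:** the tin is still standing in the last picture, and the arm never went near the hammer or brush. I did not measure whether any of the three had shifted.

No check failed. The cover angle is worked out from the gripper's position rather than measured directly.

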